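# Clamp an offcut in the bench wedge clamp

## Robot

A 7-joint arm with a two-finger parallel gripper is mounted at the origin on a cart in front of the work surface, level with it; the furniture and walls round the work are solid. World frame = base frame: x ahead of the robot, y to its left, z up, the work surface at z = 0. Lengths are in m, angles in degrees, forces in N, time in s.
With the tool pointing down it reaches from about 0.4 to 0.9 m from the base axis. Payload 5.5 kg.
Tool frame: the origin (TCP) lies at the very end of the fingers, on their centre line; the grasp point (between the pads) lies 19 mm behind it; z points along the fingers, y is the line along which they close (so a half turn about z gives the same grasp; the last joint's range is limited). The gripper opens to 92 mm and grips with 3 to 60 N. Pads are 19 mm wide; open, the fingers measure 130 mm over their backs; the gripper's body (75 mm by 190 mm) begins 47 mm behind the grasp point.
Start: joints at [79.194, 28.699, -24.465, 88.831, 12.651, 65.22, -12.049], TCP at [0.284, -0.585, 0.227] pointing down, gripper open.
Joint ranges: [-164.97, 164.97], [-17.58, 116.51], [-87.97, 89.64], [11.32, 138.91], [-80.73, 260.73], [10.89, 115.49], [-147.41, 147.41]. Speed limits (degrees/s): [147.25, 147.25, 180, 180, 180, 180, 180].

## Interface

Orientations are given as a 3x3 rotation matrix whose columns are the frame's x, y, z axes.
In Python, from bench import manip gives the robot as it stands.
- The arm moves only by the tool play_rows, never from a script. Its argument "deltas" is text: rows parted by semicolons, each of 5 numbers parted by spaces: the shift along the tool's x, y, z in cm, then the turn about the tool's z in rad, then the gripper's target within -1 to 1 (shut at 1, half-way at 0, fully open at -1). A call has 1 to 8 rows; each row is the pose to reach, as a shift and turn from the pose commanded when the call began, along the tool's axes at that moment; what a row does not reach only later rows make up. A row lasts 1/12 s, in which the tool goes at most 41.7 mm and 7.16 degrees, less where a joint would pass 70% of its speed; a pose out of reach is approached as far as the arm can. A call with a gripper value outside its range is refused whole. The fingers move at their own pace and stop on an object; "force" is the grip in N (left out, the last holds). Time passes only in rows, so rows that repeat a pose let the fingers close. It gives the time, the measured TCP pose, the force, the opening and the grip force at its end, in the units of the state.
- manip.read_state(): the state, without advancing time (a new reading comes with each control period).
- manip.get_image(name): name is "scene" or "top"; returns the picture (480x640x3 uint8, blue, green, red); there is no depth.
- manip.camera_model(name): a dict with "mtx" (3x3 intrinsics, pixels), "k1" (the pictures are not rectified: a ray, as slopes to the right and down, at radius r is drawn at 1 + k1 r^2 times it, then the intrinsics apply), "view" (4x4, takes a point from world to camera coordinates). Camera axes: x right, y down, z forward; pixel columns grow to the right and rows downward; lengths in m; the calibration is good to about 2 mm. A picture is of the moment at which its call begins. camera_model takes no time and is no camera call.
- manip.sign_off(): hands the job in; it is judged then, once.
The state is a dict: "time": time; "joint_pos": joint angles; "qd": joint speeds; "joint_efforts": joint torques, N m; "tool_pos": TCP position; "eef_rot": TCP orientation; "wrist_force": force on the tool from outside, world axes, zero at the start; "ft_torque": the same for the moment, N m; "finger_gap": finger opening in m; "grasp_force": force on a finger pad.
Only numpy, scipy, OpenCV 4.12 (cv2) and the standard library are available. Lean on these libraries where they do the work, as an engineer would, in place of code of your own. Each camera call takes 0.05 s, during which the arm holds its last target. There are 200 camera calls.

## Task

Get the pine offcut ready for planing: lay it flat on the board of the wedge clamp, between the fence and the wedge, with one end right up against the end stop. Then take the wedge by its knob and slide it along until it bites, so that it stays tight against the offcut by itself when you let go; snug it by hand, do not ram it. Leave the sanding block, the try square and the chisel where they lie.

Things in the scene. Friction and masses are not known exactly. Their poses are not given: they have to be found in the camera images.
- offcut: loose sawn pine block, 56 x 130 x 44 mm (x, y, z), about 0.26 kg; origin at the centre of its underside, long axis y. It lies flat on the bench at the left; it looks the same after a half turn. The bench's planks differ by about 1 mm in height, so it may lie very slightly tilted.
- jig: wedge clamp, screwed down: plywood board 212 (x) x 300 (y) x 18 mm. Origin at bench height under the board; x points across it to the fence (away from the robot), y along it to the end stop (left); its top is at z = 18. Fence, end stop and wedge all stand 20 mm high on it (to z = 38), so the clamped offcut stands 24 mm above them. Below, x, y, z in mm are in this frame.
- fence_line (a point): point (50, 0, 38) of the wedge clamp: the fence's foremost position. The fence is a wooden strip 28 mm wide along y, from y = -120 to +112, bolted through cross slots: its inner face, always parallel to y, stands anywhere from x = 50 to 57 (not reported: see or feel it). Its two bolt heads stand 8 mm above it.
- end_stop_face (a point): centre of the end stop's working face, (27, 118, 28) in the wedge clamp; the stop is a block 42 x 20 mm, 20 mm high, from x = 6 to 48. The offcut up against it, long axis along y, has its origin at y = 53.
- wedge: captive wooden wedge 170 mm long (y), tapering 1 in 5, thick end to -y (right); it only slides, up to 110 mm, along the angled batten (17 mm high) at the near side. Origin on its working face (towards the fence and parallel to it), mid length, on the board. It starts 0 to 15 mm from its slack end, the face at x = -14.5 to -11.5: 61 to 72 mm from the fence.
- wedge_knob (a point): centre of the wedge's round wooden knob, diameter 32, from 38 to 84 mm above the bench (this point: 64), near the thick end. Pinch it from above and push along (0.196, 0.981, 0) of the wedge clamp to tighten. Friction 4 N, damping 15 N per m/s; it bites 43 to 80 mm from the slack end, the knob then 25 mm or more right of the offcut.
- wedge_face (a point): centre of the wedge's working face, 10 mm above the board; moves with it. Once it bites, the push rises steeply, by some 20 N for each half millimetre of slide: stop by feel. Pushed home with 15 to 20 N at the knob it presses on the offcut with some 20 to 30 N and holds by friction when let go.
- sanding_block: loose cork sanding block, 58 x 101 x 34 mm, left of the vice; origin at the centre of its underside.
- try_square: loose try square with wooden stock, 200 x 120 x 18 mm, flat on the bench behind the work; origin at the centre of its underside.
- chisel: loose bevel chisel, 30 x 228 x 30 mm, long axis y, near the front edge of the bench; origin at the centre of its underside.

How it is judged (in metres and radians):
At the end, for the whole second after the job is handed in: The offcut lies flat on the board against the fence, square to it within about 1.7 degrees, its end within 3 mm of the end stop; the released wedge presses on it by itself with more than 10 N; all at rest (contact force between wedge and offcut above 10 N and z of offcut in the frame of jig between 0.016 and 0.02 m and x of offcut in the frame of jig between 0.018 and 0.033 m and y of offcut in the frame of jig between 0.05 and 0.056 m and angle between the y axis of offcut and the y axis of jig, either way round below 0.03 rad and angle between offcut's own z axis and vertical below 0.03 rad and linear speed of offcut below 0.01 m/s); the robot touches nothing.
It fails at once if the wedge is rammed: it presses on the offcut with more than 90 N (contact force between wedge and offcut above 90 N).
It fails at once if the sanding block, the try square or the chisel is moved more than 20 mm (distance of any of sanding_block, try_square, chisel from where it was at the start of the episode above 0.02 m).
It also fails if it takes over 48 s, if anything falls off the work surface, if the arm or the gripper's body presses on something with over 40 N, if the wrist force passes 120 N, or if a joint passes its speed limit or range.

## Working session

There is one attempt and no reset: what is moved stays moved. The work goes in short steps, Python scripts to look and compute and a tool call to move; the robot and the scene stay as the last step left them, time stands still between calls to the robot, and variables do not carry over. Pictures are saved under pics/ and viewed, at most 10 in all, crops included, and the job is handed in when it is done.

Besides the shell and the picture viewer there is one more tool, called after "Emit:" by a JSON object that holds its "name" and its "arguments". play_rows: Moves the arm, as the interface text tells. Its arguments: {"type":"object","properties":{"deltas":{"type":"string"},"force":{"type":"number"}},"required":["deltas"]}

```bash
mkdir -p pics
python3 - <<'E'
from bench import manip
import cv2,numpy as np
for n in("scene","top"):
    im=manip.get_image(n); cv2.imwrite(f"pics/{n}0.png",im)
    m=manip.camera_model(n); print(n,np.round(m["mtx"],1).tolist(),m["k1"],np.round(m["view"],4).tolist())
s=manip.read_state(); print(s)
E
```

```text
scene [[615.2, 0.0, 317.8], [0.0, 615.2, 244.1], [0.0, 0.0, 1.0]] -0.10490379490195288 [[-0.6989, -0.7153, 0.0025, 0.433], [-0.4459, 0.433, -0.7834, 0.3084], [0.5592, -0.5486, -0.6215, 1.1016], [0.0, 0.0, 0.0, 1.0]]
top [[499.1, 0.0, 325.5], [0.0, 499.1, 234.3], [0.0, 0.0, 1.0]] -0.04457795406660153 [[-0.0121, -0.9999, -0.0071, 0.0389], [-0.9828, 0.0132, -0.1843, 0.5761], [0.1843, 0.0048, -0.9829, 1.0262], [0.0, 0.0, 0.0, 1.0]]
{'time': 0.1, 'joint_pos': array([ 79.19381079,  28.74785508, -24.45303602,  88.88595546,
        12.65126173,  65.22120199, -12.04984999]), 'qd': array([ 0.0486421 , -0.14081771,  0.03713775, -0.21531324, -0.00753467,
        0.08978697, -0.04110856]), 'joint_efforts': array([-1.07575057e-02, -5.67875040e+01, -5.83848059e+00, -2.79915082e+01,
       -6.90752990e-02,  2.40789430e-02,  4.47617913e-05]), 'tool_pos': array([ 0.28345082, -0.58422461,  0.22578309]), 'eef_rot': array([[ 8.99650713e-01,  4.36609715e-01, -7.42068147e-04],
       [ 4.36610344e-01, -8.99649266e-01,  1.61442707e-03],
       [ 3.72734811e-05, -1.77641510e-03, -9.99998421e-01]]), 'wrist_force': array([-0.0340544 , -0.50712565,  0.4239169 ]), 'ft_torque': array([-0.00380388,  0.0013187 ,  0.00450374]), 'grasp_force': 0.0, 'finger_gap': 0.09205556437589191}
```

View pics/scene0.png

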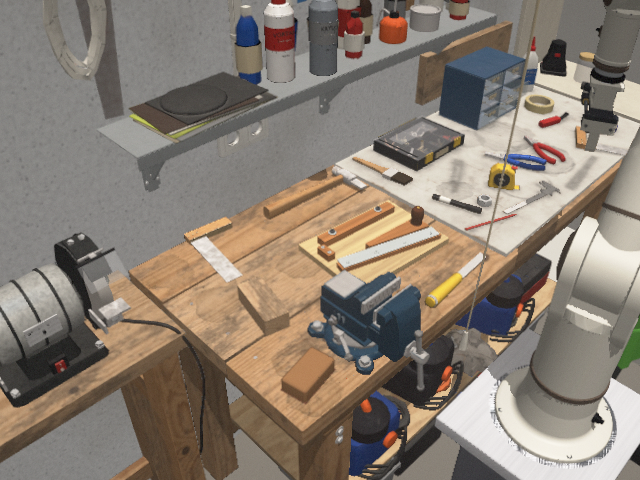

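View pics/top0.png

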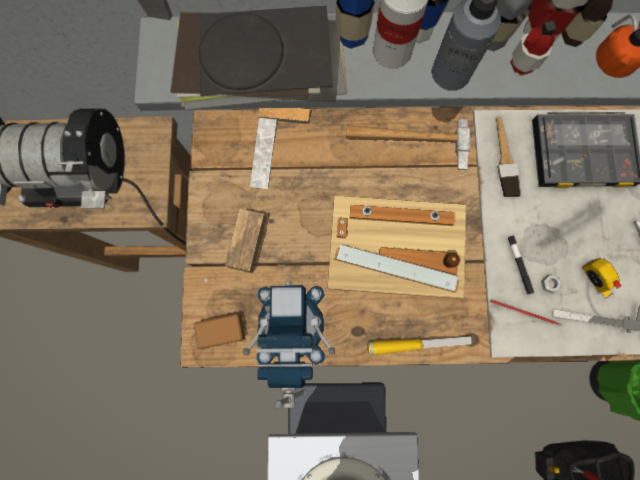

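The scene view shows the offcut at about (262,305) and the jig at (372,240). In the top view the offcut is at (247,239), the jig board spans (330..466, 196..297), the knob is at (452,259), and a vice sits near (290,320). I'll enlarge both for corner positions.

```bash
cat > h.py <<'E'
from bench import manip
import cv2,numpy as np
def ray(n,uv):
    m=manip.camera_model(n);K=m["mtx"];V=np.array(m["view"])
    d=np.array([(uv[0]-K[0][2])/K[0][0],(uv[1]-K[1][2])/K[1][1]]);x=d.copy()
    for _ in range(20): x=d/(1+m["k1"]*(x@x))
    R=V[:3,:3];return -R.T@V[:3,3],R.T@np.array([x[0],x[1],1])
def onz(n,uv,z):
    o,d=ray(n,uv);return o+d*(z-o[2])/d[2]
def proj(n,p):
    m=manip.camera_model(n);K=m["mtx"];V=np.array(m["view"]);c=V[:3,:3]@np.array(p)+V[:3,3]
    x=c[:2]/c[2];x=x*(1+m["k1"]*(x@x));return np.array([K[0][0]*x[0]+K[0][2],K[1][1]*x[1]+K[1][2]])
def crop(im,x0,y0,w,h,f,name): cv2.imwrite(name,cv2.resize(im[y0:y0+h,x0:x0+w],None,fx=f,fy=f,interpolation=cv2.INTER_CUBIC))
E
python3 - <<'E'
import cv2
from h import crop
import numpy as np
t=cv2.imread("pics/top0.png");s=cv2.imread("pics/scene0.png")
crop(t,320,185,160,120,5,"pics/tj.png")
crop(t,215,195,60,90,6,"pics/to.png")
crop(s,220,185,240,160,3.3,"pics/sj.png")
E
```

```text
(no output)
```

View pics/tj.png

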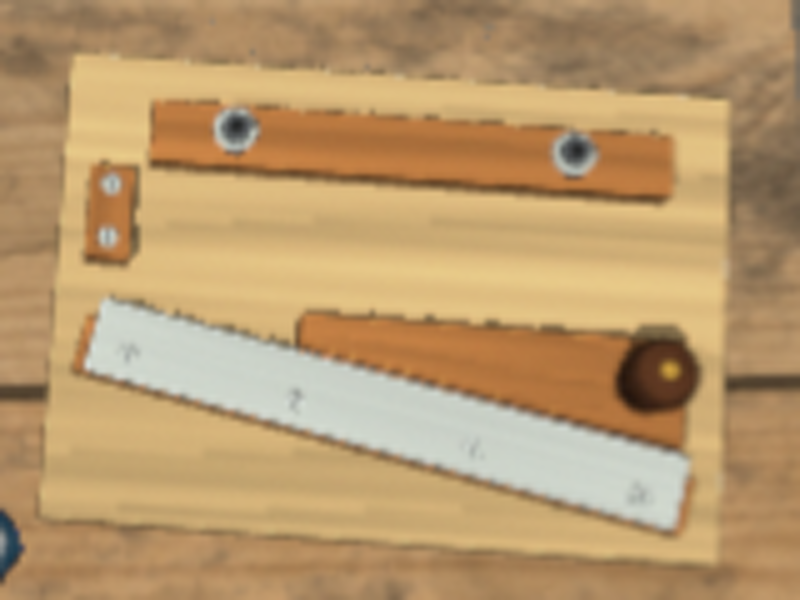

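View pics/to.png

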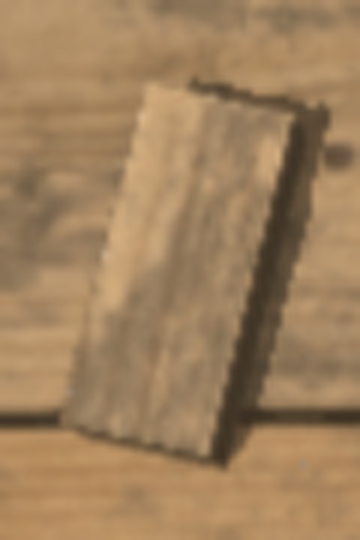

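Top crop: the board corners are at crop (73,55), (730,100), (718,564), (40,518). The fence's inner edge runs (150,165)–(668,201), the wedge face (305,313)–(630,330), and the knob is at (657,375). The offcut's top face has corners at crop (147,83), (297,115), (212,458), (62,423).

```bash
cat > m.py <<'E'
from h import *
def c(p,x0,y0,f): return ((p[0]+.5)/f-.5+x0,(p[1]+.5)/f-.5+y0)
def tj(p): return c(p,320,185,5)
def to(p): return c(p,215,195,6)
P=np.array([onz("top",tj(p),.018)[:2] for p in [(73,55),(730,100),(718,564),(40,518)]])
J=np.array([[106,150],[106,-150],[-106,-150],[-106,150]])/1e3
# rigid fit
a=(J-J.mean(0));b=P-P.mean(0)
th=np.arctan2((a[:,0]*b[:,1]-a[:,1]*b[:,0]).sum(),(a*b).sum())
R=np.array([[np.cos(th),-np.sin(th)],[np.sin(th),np.cos(th)]]);t=P.mean(0)-R@J.mean(0)
def j2w(p): return R@np.array(p)+t
def w2j(p): return R.T@(np.array(p)-t)
E
python3 - <<'E'
from m import *
np.set_printoptions(precision=4,suppress=True)
print("cam",ray("top",(320,240))[0],ray("scene",(320,240))[0])
print("jig",t,np.degrees(th),"res mm",((J@R.T+t)-P)*1e3)
for n,p,z in[("fL",(150,165),.038),("fR",(668,201),.038),("wL",(305,313),.038),("wR",(630,330),.038),("knob",(657,372),.084),("stop",(137,168),.038),("stopB",(130,263),.038)]:
    print(n,w2j(onz("top",tj(p),z)[:2])*1e3)
O=np.array([onz("top",to(p),.044)[:2] for p in[(147,83),(297,115),(212,458),(62,423)]])
print("off",O.mean(0),[np.linalg.norm(O[i]-O[i-1])*1e3 for i in range(4)])
v=O[0]+O[1]-O[2]-O[3];print("long axis deg from x",np.degrees(np.arctan2(v[1],v[0])))
b,n_=manip.camera_model,0
# scene check
for q in [O.mean(0)]: print(proj("scene",[*q,.044]))
for q in O: print(proj("scene",[*q,.044]))
for q in J: print("j",proj("scene",[*j2w(q),.018]))
E
```

```text
cam [0.3775 0.0264 1.115 ] [-0.1759  0.7805  0.9252]
jig [ 0.5553 -0.1287] -4.799473395267964 res mm [[ 1.1925  0.9631]
 [ 0.9894 -0.64  ]
 [-1.5148 -1.3564]
 [-0.6672  1.0333]]
fL [ 51.8208 111.4102]
fR [  51.7135 -117.6302]
wL [-9.4884 39.7073]
wR [  -7.0395 -102.43  ]
knob [ -31.7899 -103.8585]
stop [ 50.0637 117.0522]
stopB [  7.2903 117.3984]
off [0.5697 0.2086] [np.float64(128.8219710690514), np.float64(57.013551870617974), np.float64(129.47792563464333), np.float64(56.11972065850596)]
long axis deg from x -12.89214519412154
[262.947 297.041]
[237.0963 283.9467]
[260.8794 274.8587]
[290.039  310.9591]
[265.3375 320.9759]
j [298.3994 243.7286]
j [388.4534 198.6832]
j [450.0444 236.9827]
j [358.7919 290.6791]
```

View pics/sj.png

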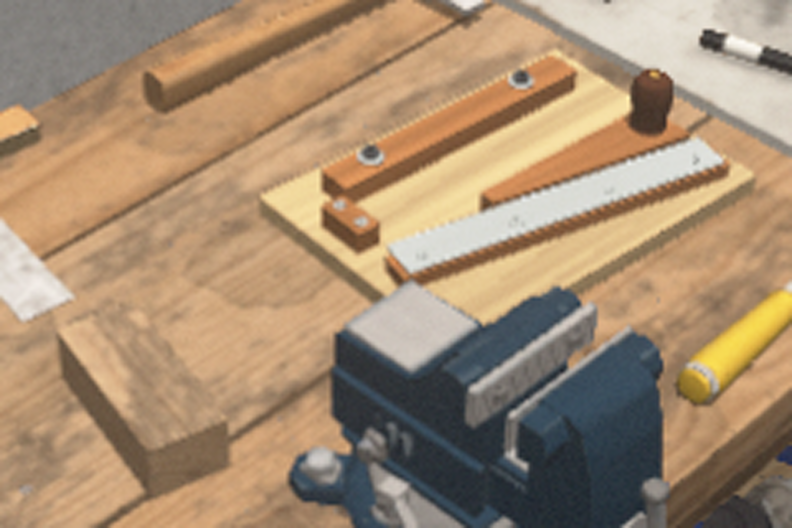

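The scene crop agrees with the geometry: the fence is at about x=52, the gap is clear, and the vice is beside the jig. First move is over towards the offcut.

Emit:
{"name": "play_rows", "arguments": {"deltas": "19.9 -19.9 -2 0 -1;19.9 -19.9 -2 0 -1;19.9 -19.9 -2 0 -1;19.9 -19.9 -2 0 -1;19.9 -19.9 -2 0 -1;19.9 -19.9 -2 0 -1;19.9 -19.9 -2 0 -1;19.9 -19.9 -2 0 -1", "force": 30}}

```text
time: 0.77
tool_pos: [0.3791, -0.3113, 0.2473]
eef_rot: [[0.895, 0.446, 0.001], [0.446, -0.895, 0.002], [0.002, -0.001, -1.0]]
wrist_force: [0.1, 0.8, -0.4]
finger_gap: 0.0917
grasp_force: 0.0
```

```bash
cat > s.py <<'E'
from m import *
np.set_printoptions(precision=4,suppress=True)
s=manip.read_state()
p=s["tool_pos"];E=s["eef_rot"]
print("t",s["time"],"j",np.round(s["joint_pos"],1),"tcp",p,"jig",w2j(p[:2])*1e3,"ydir",np.degrees(np.arctan2(E[1,1],E[0,1])),"f",s["wrist_force"],"gap",s["finger_gap"],s["grasp_force"])
def go(x,y,z,ydeg):
    d=E.T@(np.array([x,y,z])-p)*100
    a=np.degrees(np.arctan2(E[1,1],E[0,1])); k=-(ydeg-a); k=(k+90)%180-90
    print("need tool shift cm",d,"turn rad",np.radians(k),"or",np.radians(k-180*np.sign(k)))
E
python3 -c "
from s import *
go(.56,.2108,.227,77.1)
# vice height: silver plate, two rays
o1,d1=ray('top',(287,301));o2,d2=ray('scene',(345,288))
A=np.c_[d1,-d2];k=np.linalg.lstsq(A,o2-o1,rcond=None)[0];print(o1+d1*k[0],o2+d2*k[1])"
```

```text
t 0.7667 j [ 66.   11.6 -33.3 109.6   7.1  60.8 -33.9] tcp [ 0.3791 -0.3113  0.2473] jig [-160.3139 -196.679 ] ydir -63.52590424888719 f [ 0.0917  0.7716 -0.4059] gap 0.09168712891255502 0.0
need tool shift cm [ 39.4662 -38.6689   2.1438] turn rad 0.6872076108524282 or -2.454385042737365
[0.4318 0.111  0.0983] [0.4303 0.1098 0.0981]
```

Emit:
{"name": "play_rows", "arguments": {"deltas": "20 -19.5 0 0 -1;20 -19.5 0 0 -1;20 -19.5 0 0 -1;20 -19.5 0 0 -1;20 -19.5 0 0 -1;20 -19.5 0 0 -1;20 -19.5 0 0 -1;20 -19.5 0 0 -1"}}

```text
time: 1.43
tool_pos: [0.4725, -0.0489, 0.2473]
eef_rot: [[0.895, 0.445, 0.002], [0.445, -0.895, 0.003], [0.003, -0.002, -1.0]]
wrist_force: [-0.3, 0.1, 0.4]
finger_gap: 0.092
grasp_force: 0.0
```

Emit:
{"name": "play_rows", "arguments": {"deltas": "19.5 -19.2 0 0.1 -1;19.5 -19.2 0 0.2 -1;19.5 -19.2 0 0.3 -1;19.5 -19.2 0 0.4 -1;19.5 -19.2 0 0.5 -1;19.5 -19.2 0 0.6 -1;19.5 -19.2 0 0.69 -1;19.5 -19.2 0 0.69 -1"}}

```text
time: 2.1
tool_pos: [0.562, 0.2121, 0.2467]
eef_rot: [[0.973, -0.231, 0.0], [-0.231, -0.973, 0.007], [-0.001, -0.007, -1.0]]
wrist_force: [-0.6, 1.2, 0.7]
finger_gap: 0.0916
grasp_force: 0.0
```

```bash
python3 -c "
from s import *
go(.56,.2108,.026,77.1);go(.58,.2063,.026,77.1)"
```

```text
t 2.1 j [   7.6   25.6  -40.6   94.8   17.5   66.1 -140.8] tcp [0.562  0.2121 0.2467] jig [-21.8717 340.2029] ydir -103.32860992423602 f [-0.5509  1.2219  0.6958] gap 0.09161634278005612 0.0
need tool shift cm [-0.1315  0.3249 22.066 ] turn rad -0.0074806543846418815 or 3.1341119992051514
need tool shift cm [ 1.9184  0.3017 22.0634] turn rad -0.0074806543846418815 or 3.1341119992051514
```

Emit:
{"name": "play_rows", "arguments": {"deltas": "-0.1 0.1 4 0 -1;-0.1 0.2 8 0 -1;-0.1 0.3 12 0 -1;-0.1 0.3 15 0 -1;-0.1 0.3 18 0 -1;-0.1 0.3 20 0 -1;-0.1 0.3 21.5 0 -1;-0.1 0.3 22 0 -1"}}

```text
time: 2.77
tool_pos: [0.5586, 0.197, 0.0234]
eef_rot: [[0.972, -0.236, -0.005], [-0.236, -0.972, -0.002], [-0.004, 0.003, -1.0]]
wrist_force: [-0.6, -0.6, 0.1]
finger_gap: 0.0915
grasp_force: 0.0
```

Emit:
{"name": "play_rows", "arguments": {"deltas": "0 0 0 0 -0.1;0 0 0 0 0.3;0 0 0 0 0.3;0 0 0 0 0.3;0 0 0 0 0.3;0 0 0 0 0.3;0 0 0 0 0.3;0 0 0 0 0.3"}}

```text
time: 3.43
tool_pos: [0.5617, 0.2, 0.0279]
eef_rot: [[0.972, -0.236, 0.002], [-0.236, -0.972, 0.001], [0.002, -0.002, -1.0]]
wrist_force: [-0.4, 1.4, 6.3]
finger_gap: 0.0557
grasp_force: 30.0
```

```bash
python3 -c "
from s import *
import cv2
cv2.imwrite('pics/top1.png',manip.get_image('top'));t=cv2.imread('pics/top1.png');crop(t,200,190,80,60,8,'pics/g1.png')"
```

```text
t 3.4333 j [  -1.7   39.   -27.1  104.    24.9   42.8 -145.8] tcp [0.5617 0.2    0.0279] jig [-21.0893 328.1332] ydir -103.62801860090752 f [-0.4179  1.4093  6.3287] gap 0.05574688116047623 29.99924808740616
```

Emit:
{"name": "play_rows", "arguments": {"deltas": "0 0 -2 0 0.3;0 0 -5 0 0.3;0 0 -8 0 0.3;0 0 -11 -0.1 0.3;0 0 -13 -0.2 0.3;0 0 -13 -0.32 0.3;0 0 -13 -0.44 0.3;0 0 -13 -0.5 0.3", "force": 45}}

```text
time: 4.15
tool_pos: [0.56, 0.1978, 0.1565]
eef_rot: [[0.964, 0.264, -0.001], [0.264, -0.964, -0.002], [-0.002, 0.001, -1.0]]
wrist_force: [-1.2, -1.4, -3.7]
finger_gap: 0.0559
grasp_force: 45.0
```

```bash
python3 -c "
from s import *
q=j2w([.020,.038]);print(q)
go(*q,.16,-4.8)"
```

```text
t 4.15 j [   7.    30.7  -38.7  100.4   22.4   57.  -115. ] tcp [0.56   0.1978 0.1565] jig [-22.5862 325.827 ] ydir -74.68370510580482 f [-1.1665 -1.3817 -3.6547] gap 0.05587396552706119 44.99012768268585
[ 0.5784 -0.0925]
need tool shift cm [-5.9005 28.492  -0.3075] turn rad -1.2197007475890664 or 1.921891906000727
```

Emit:
{"name": "play_rows", "arguments": {"deltas": "-1 3 0 -0.12 0.3;-2 6 0 -0.24 0.3;-3 10 0 -0.36 0.3;-4 14 0 -0.48 0.3;-4 18 0 -0.6 0.3;-5 22 0 -0.72 0.3;-5.9 26 0 -0.84 0.3;-5.9 28.5 0 -0.94 0.3"}}

```text
time: 4.82
tool_pos: [0.5748, -0.0988, 0.1552]
eef_rot: [[0.361, 0.933, -0.005], [0.933, -0.361, -0.004], [-0.005, -0.003, -1.0]]
wrist_force: [-0.6, -0.1, -3.1]
finger_gap: 0.0556
grasp_force: 45.0
```

Emit:
{"name": "play_rows", "arguments": {"deltas": "0 0 0 -0.1 0.3;0 0 0 -0.2 0.3;0 0 0 -0.28 0.3;0 0 0 -0.28 0.3"}}

```text
time: 5.15
tool_pos: [0.576, -0.0925, 0.1556]
eef_rot: [[0.087, 0.996, -0.003], [0.996, -0.087, 0.0], [-0.0, -0.003, -1.0]]
wrist_force: [0.4, 0.8, -3.3]
finger_gap: 0.0561
grasp_force: 45.0
```

```bash
python3 -c "
from s import *
q=j2w([.020,.038])
go(*q,.12,-4.8)
im=manip.get_image('scene');cv2.imwrite('pics/s2.png',im)
t=manip.get_image('top');cv2.imwrite('pics/t2.png',t)
a=cv2.resize(im[170:330,250:470],None,fx=1.8,fy=1.8);b=cv2.resize(t[170:310,290:490],None,fx=2,fy=2)
h=np.zeros((600,400,3),np.uint8);h[:288,:396]=a;h[300:580,:400]=b;cv2.imwrite('pics/c2.png',h)"
```

```text
t 5.15 j [ 45.2  34.8 -52.6 101.6  31.6  59.9 -24.1] tcp [ 0.576  -0.0925  0.1556] jig [17.6103 37.8129] ydir -5.013888495275556 f [ 0.3688  0.7564 -3.3308] gap 0.05608435286193553 44.98998284339905
need tool shift cm [0.0204 0.2493 3.555 ] turn rad -0.003733058474694765 or 3.1378595951150983
```

View pics/c2.png

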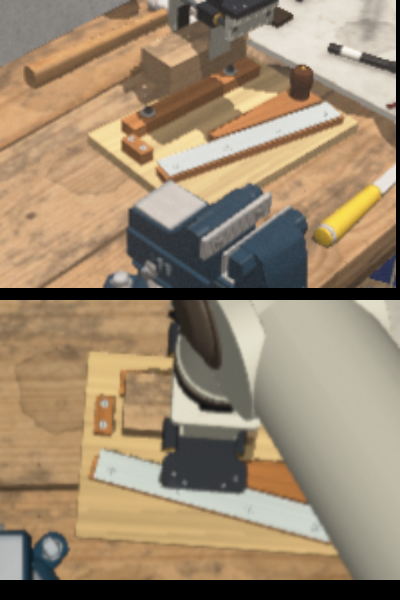

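The lower picture shows the held offcut's left end at about pixel (351, 203..238), roughly parallel to the fence. In the scene view it hovers above the fence line. I'll zoom in to get its position in the hand.

```bash
python3 -c "
from s import *
im=cv2.imread('pics/s2.png');t=cv2.imread('pics/t2.png')
a=cv2.resize(im[175:235,320:400],None,fx=9,fy=9,interpolation=cv2.INTER_CUBIC)[:540,:400*1]
a=cv2.resize(im[180:230,320:390],None,fx=5.7,fy=5.7,interpolation=cv2.INTER_CUBIC);b=cv2.resize(t[190:250,335:395],None,fx=6,fy=6,interpolation=cv2.INTER_CUBIC)
h=np.zeros((400,780,3),np.uint8);h[:a.shape[0],:a.shape[1]]=a;h[:360,410:770]=b;cv2.imwrite('pics/c3.png',h);print(a.shape)"
```

```text
t 5.25 j [ 45.1  34.7 -52.6 101.6  31.5  59.8 -24.4] tcp [ 0.5765 -0.0919  0.1559] jig [18.0352 38.4868] ydir -5.269518837234023 f [-0.0787  0.8479 -1.7997] gap 0.0555531384123771 44.991143345832825
(285, 399, 3)
```

View pics/c3.png

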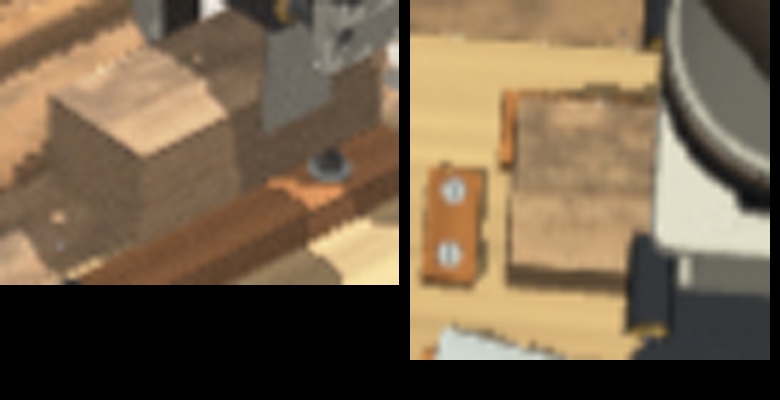

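In the zoom, the held offcut's top-face left corners are at top-crop (517,97) far and (510,263) near, with the near bottom edge at y≈285.

```bash
python3 -c "
from s import *
for z0 in(.172,):
  A=w2j(onz('top',c((517-410,97),335,190,6),z0)[:2])*1e3;B=w2j(onz('top',c((510-410,263),335,190,6),z0)[:2])*1e3;C=w2j(onz('top',c((507-410,285),335,190,6),z0-.044)[:2])*1e3;print(A,B,C)
# scene corners: left, near, right of top end face
for q in [(50,97),(145,157),(235,118)]: print(w2j(onz('scene',c(q,320,180,5.7),.172)[:2])*1e3)
E2=w2j(p[:2])*1e3;print(E2)
"
```

```text
t 5.25 j [ 45.1  34.7 -52.6 101.6  31.5  59.8 -24.4] tcp [ 0.5765 -0.0919  0.1559] jig [18.0352 38.4868] ydir -5.269518837234023 f [-0.0787  0.8479 -1.7997] gap 0.0555531384123771 44.991143345832825
[ 45.6289 110.9482] [ -9.1346 109.8156] [ -8.2434 108.9567]
[ 40.3148 115.0875]
[-12.7452 113.4863]
[-15.0653  69.8271]
[18.0352 38.4868]
```

```bash
python3 -c "
from s import *
q=j2w([.0205,.040])
go(*q,.075,-4.8)"
```

```text
t 5.25 j [ 45.1  34.7 -52.6 101.6  31.5  59.8 -24.4] tcp [ 0.5765 -0.0919  0.1559] jig [18.0352 38.4868] ydir -5.269518837234023 f [-0.0787  0.8479 -1.7997] gap 0.0555531384123771 44.991143345832825
need tool shift cm [0.1545 0.2607 8.0944] turn rad -0.00819464960986899 or 3.133398003979924
```

Emit:
{"name": "play_rows", "arguments": {"deltas": "0.15 0.25 1.5 -0.008 0.3;0.15 0.25 3.5 -0.008 0.3;0.15 0.25 5.5 -0.008 0.3;0.15 0.25 7 -0.008 0.3;0.15 0.25 8 -0.008 0.3;0.15 0.25 8 -0.008 0.3;0.15 0.25 8 -0.008 0.3;0.15 0.25 8 -0.008 0.3"}}

```text
time: 5.92
tool_pos: [0.5809, -0.0898, 0.0775]
eef_rot: [[0.081, 0.997, 0.001], [0.997, -0.081, 0.0], [0.0, 0.001, -1.0]]
wrist_force: [0.2, 0.1, -2.9]
finger_gap: 0.0554
grasp_force: 45.0
```

```bash
python3 -c "
from s import *
q=j2w([.0205,.040])
print(s['ft_torque'])
go(*q,.060,-4.8)"
```

```text
t 5.9167 j [ 41.5  40.5 -48.1 103.9  37.3  52.8 -28.1] tcp [ 0.5809 -0.0898  0.0775] jig [22.2948 40.9018] ydir -4.629636863476011 f [ 0.1935  0.0967 -2.8695] gap 0.055392467874845135 44.99147593975067
[-0.0225 -0.0959 -0.0068]
need tool shift cm [-0.09   -0.1822  1.7499] turn rad 0.0029733976563682085 or -3.1386192559334254
```

Emit:
{"name": "play_rows", "arguments": {"deltas": "-0.1 -0.15 0.3 0 0.3;-0.1 -0.15 0.7 0 0.3;-0.1 -0.15 1.1 0 0.3;-0.1 -0.15 1.4 0 0.3;-0.1 -0.15 1.6 0 0.3;-0.1 -0.15 1.6 0 0.3"}}

```text
time: 6.42
tool_pos: [0.5781, -0.0911, 0.0602]
eef_rot: [[0.081, 0.997, -0.001], [0.997, -0.081, 0.0], [0.0, -0.001, -1.0]]
wrist_force: [0.3, -0.2, -3.0]
finger_gap: 0.056
grasp_force: 45.0
```

```bash
python3 -c "
from s import *
print(s['ft_torque'])
q=j2w([.0205,.040])
go(*q,.048,-4.8)"
```

```text
t 6.4167 j [ 41.   41.7 -47.  104.5  38.5  51.3 -28.9] tcp [ 0.5781 -0.0911  0.0602] jig [19.5856 39.4387] ydir -4.642616379094741 f [ 0.3188 -0.2397 -2.9696] gap 0.05596752650529936 44.99133110046387
[ 0.0102 -0.1483  0.0341]
need tool shift cm [0.0558 0.0926 1.2176] turn rad 0.0027468623735074416 or -3.138845791216286
```

Underside is now below the fence top with no contact, so it is in the gap. Continuing down.

Emit:
{"name": "play_rows", "arguments": {"deltas": "0.05 0.07 0.3 0 0.3;0.05 0.07 0.6 0 0.3;0.05 0.07 0.9 0 0.3;0.05 0.07 1.1 0 0.3;0.05 0.07 1.25 0 0.3;0.05 0.07 1.25 0 0.3"}}

```text
time: 6.92
tool_pos: [0.579, -0.0906, 0.0478]
eef_rot: [[0.081, 0.997, -0.001], [0.997, -0.081, 0.0], [0.0, -0.001, -1.0]]
wrist_force: [0.0, -0.6, -2.6]
finger_gap: 0.0559
grasp_force: 45.0
```

```bash
python3 -c "
from s import *
print(s['ft_torque'])
q=j2w([.022,.0475])
go(*q,.048,-4.8)"
```

```text
t 6.9167 j [ 40.3  42.6 -46.2 104.7  39.5  50.2 -29.6] tcp [ 0.579  -0.0906  0.0478] jig [20.4112 39.987 ] ydir -4.633902460656608 f [ 0.0054 -0.6118 -2.5768] gap 0.05585601403446379 44.99135434627533
[ 0.0427 -0.1108  0.025 ]
need tool shift cm [ 0.7508  0.161  -0.0193] turn rad 0.002898948941003102 or -3.13869370464879
```

Emit:
{"name": "play_rows", "arguments": {"deltas": "0.2 0 0.05 0 0.3;0.35 0 0.05 0 0.3;0.5 0 0.05 0 0.3;0.6 0 0.05 0 0.3;0.65 0 0.05 0 0.3;0.7 0 0.05 0 0.3;0.7 0 0.05 0 0.3"}}

```text
time: 7.5
tool_pos: [0.5797, -0.0849, 0.0478]
eef_rot: [[0.082, 0.997, -0.0], [0.997, -0.082, -0.002], [-0.002, -0.0, -1.0]]
wrist_force: [-1.3, -3.9, 0.1]
finger_gap: 0.0551
grasp_force: 45.0
```

```bash
python3 -c "
from s import *
print(s['ft_torque'])"
```

```text
t 7.5 j [ 39.7  42.6 -46.1 104.7  39.5  50.2 -30.3] tcp [ 0.5797 -0.0849  0.0478] jig [20.66   45.7045] ydir -4.696621927620436 f [-1.2522 -3.8688  0.1063] gap 0.05508723470701486 44.99062478542328
[-0.8855  0.166  -0.0486]
```

Emit:
{"name": "play_rows", "arguments": {"deltas": "0.05 0 0 0 0.3;0.1 0 0 0 0.3;0.15 0 0 0 0.3;0.15 0 0 0 0.3"}}

```text
time: 7.83
tool_pos: [0.5797, -0.0849, 0.0479]
eef_rot: [[0.083, 0.997, -0.001], [0.997, -0.083, -0.003], [-0.003, -0.0, -1.0]]
wrist_force: [-1.4, -7.2, 0.8]
finger_gap: 0.0556
grasp_force: 45.0
```

```bash
python3 -c "
from s import *
print(s['ft_torque'])"
```

```text
t 7.8333 j [ 39.6  42.6 -46.1 104.7  39.6  50.3 -30.5] tcp [ 0.5797 -0.0849  0.0479] jig [20.6216 45.76  ] ydir -4.756055445151888 f [-1.4487 -7.1649  0.7645] gap 0.055623053335113436 44.99109148979187
[-1.4494  0.3054 -0.0438]
```

End stop found at about 7 N. Next I'll feel for the fence by moving along tool y.

Emit:
{"name": "play_rows", "arguments": {"deltas": "0 0.1 0 0 0.3;0 0.2 0 0 0.3;0 0.3 0 0 0.3;0 0.4 0 0 0.3;0 0.4 0 0 0.3"}}

```text
time: 8.25
tool_pos: [0.5815, -0.085, 0.047]
eef_rot: [[0.082, 0.997, -0.005], [0.997, -0.082, -0.003], [-0.004, -0.005, -1.0]]
wrist_force: [-5.0, -7.1, 0.7]
finger_gap: 0.0552
grasp_force: 45.0
```

```bash
python3 -c "
from s import *
print(s['ft_torque'])"
```

```text
t 8.25 j [ 39.3  42.9 -46.  104.2  39.6  50.7 -30.3] tcp [ 0.5815 -0.085   0.047 ] jig [22.4856 45.7316] ydir -4.712990001042357 f [-4.9866 -7.055   0.7256] gap 0.055229432676031656 45.004985332489014
[-1.4233  1.1513  0.1971]
```

Emit:
{"name": "play_rows", "arguments": {"deltas": "0 0.1 0 0 0.3;0 0.2 0 0 0.3;0 0.2 0 0 0.3"}}

```text
time: 8.5
tool_pos: [0.5833, -0.0852, 0.047]
eef_rot: [[0.082, 0.997, -0.005], [0.997, -0.082, -0.003], [-0.004, -0.005, -1.0]]
wrist_force: [-6.1, -6.4, 1.2]
finger_gap: 0.0559
grasp_force: 45.0
```

```bash
python3 -c "
from s import *
print(s['ft_torque'])"
```

```text
t 8.5 j [ 39.2  43.  -46.  103.9  39.6  50.8 -30.3] tcp [ 0.5833 -0.0852  0.047 ] jig [24.29   45.7228] ydir -4.7048730270244405 f [-6.0723 -6.3587  1.2362] gap 0.0558671862270167 45.008050203323364
[-1.4427  1.1761  0.1999]
```

Emit:
{"name": "play_rows", "arguments": {"deltas": "0 0.1 0 0 0.3;0 0.2 0 0 0.3;0 0.3 0 0 0.3;0 0.3 0 0 0.3"}}

```text
time: 8.83
tool_pos: [0.5843, -0.0853, 0.0469]
eef_rot: [[0.083, 0.997, -0.009], [0.997, -0.083, -0.004], [-0.005, -0.009, -1.0]]
wrist_force: [-11.6, -7.2, 6.9]
finger_gap: 0.0557
grasp_force: 45.0
```

```bash
python3 -c "
from s import *
print(s['ft_torque'])"
```

```text
t 8.8333 j [ 39.1  43.2 -45.9 103.6  39.5  51.2 -30.2] tcp [ 0.5843 -0.0853  0.0469] jig [25.3069 45.7153] ydir -4.739138377550203 f [-11.6117  -7.2459   6.9422] gap 0.055683907548075305 44.997408986091614
[-1.2792  2.4119 -0.0058]
```

Fence felt at x≈53. Easing off, releasing and lifting.

Emit:
{"name": "play_rows", "arguments": {"deltas": "-0.05 -0.15 -0.05 0 0.3;-0.05 -0.15 -0.05 0 0.3;-0.05 -0.15 -0.05 0 0;-0.05 -0.15 -0.05 0 -0.5;-0.05 -0.15 -0.05 0 -0.7;-0.05 -0.15 -0.05 0 -0.7;-0.05 -0.15 -2 0 -0.7;-0.05 -0.15 -5 0 -0.7"}}

```text
time: 9.5
tool_pos: [0.5857, -0.0821, 0.096]
eef_rot: [[0.08, 0.997, -0.004], [0.997, -0.08, 0.002], [0.002, -0.004, -1.0]]
wrist_force: [0.4, -0.3, -0.4]
finger_gap: 0.0777
grasp_force: 0.0
```

Emit:
{"name": "play_rows", "arguments": {"deltas": "0 0 -3 0 -0.7;-4 -1 -5 0 -0.7;-8 -3 -5 0 -0.7;-12 -5 -5 0 -0.7;-15 -5.7 -5 0 -0.7;-15 -5.7 -5 0 -0.7"}}

```text
time: 10.0
tool_pos: [0.5148, -0.2384, 0.1473]
eef_rot: [[0.093, 0.996, -0.002], [0.996, -0.093, -0.005], [-0.005, -0.002, -1.0]]
wrist_force: [-0.8, -2.3, 0.0]
finger_gap: 0.0782
grasp_force: 0.0
```

```bash
python3 -c "
from s import *
q=j2w([-.0318,-.104]); print(q)
go(*q,.15,-4.8)
t=manip.get_image('top');cv2.imwrite('pics/t4.png',t)
crop(t,320,185,160,120,5,'pics/c4.png')"
```

```text
t 10.0 j [ 61.3  33.6 -52.4 104.4  31.6  57.8  -9.3] tcp [ 0.5148 -0.2384  0.1473] jig [ -31.1411 -112.695 ] ydir -5.312007635463761 f [-0.8225 -2.323   0.0291] gap 0.0782284986878437 0.0
[ 0.5149 -0.2297]
need tool shift cm [ 0.8674 -0.0741 -0.2756] turn rad -0.008936219034193503 or 3.1326564345556
```

View pics/c4.png

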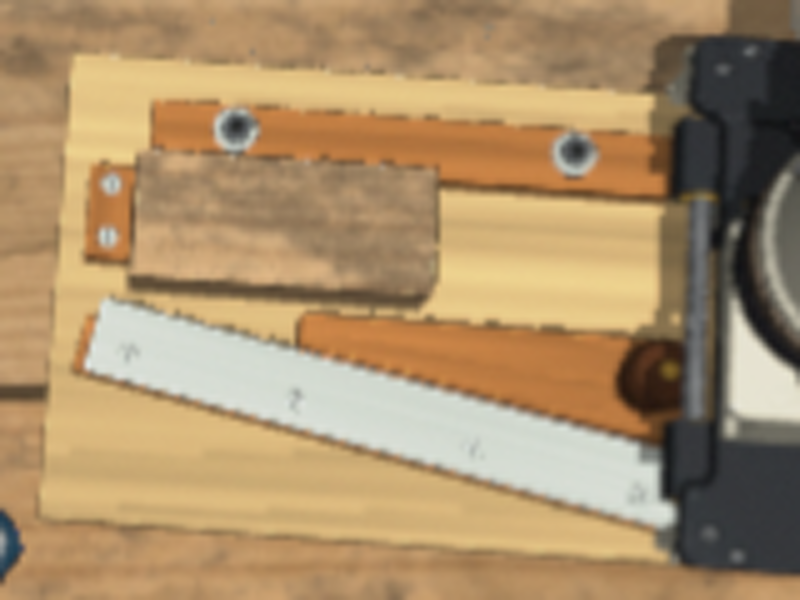

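The offcut sits against the end stop (edge at crop x≈133) and the fence, and the wedge is still slack. The knob is at crop (655,375). Now pinching the knob.

Emit:
{"name": "play_rows", "arguments": {"deltas": "0.85 -0.05 0 -0.008 -0.7;0.85 -0.05 2.5 -0.008 -0.7;0.85 -0.05 5 -0.008 -0.7;0.85 -0.05 7.5 -0.008 -0.7;0.85 -0.05 9 -0.008 -0.7;0.85 -0.05 9.9 -0.008 -0.7;0.85 -0.05 9.9 -0.008 -0.7"}}

```text
time: 10.63
tool_pos: [0.5184, -0.2172, 0.0473]
eef_rot: [[0.07, 0.998, -0.002], [0.998, -0.07, 0.002], [0.002, -0.002, -1.0]]
wrist_force: [-0.3, -0.1, 0.2]
finger_gap: 0.0779
grasp_force: 0.0
```

```bash
python3 -c "
from s import *
q=j2w([-.0318,-.104])
go(*q,.048,-4.8)"
```

```text
t 10.6333 j [ 55.2  40.9 -46.5 108.   39.2  48.6 -15.8] tcp [ 0.5184 -0.2172  0.0473] jig [-29.413  -91.2315] ydir -4.014217009576358 f [-0.3164 -0.0762  0.1803] gap 0.077931616602633 0.0
need tool shift cm [-1.2733 -0.2563 -0.0728] turn rad 0.013714500389059608 or -3.127878153200734
```

Emit:
{"name": "play_rows", "arguments": {"deltas": "-0.6 -0.25 0 0.013 -0.7;-1.25 -0.25 0 0.013 -0.7;-1.25 -0.25 0 0.013 -0.7;-1.25 -0.25 0 0.013 -0.7;-1.25 -0.25 0 0.013 -0.7"}}

```text
time: 11.05
tool_pos: [0.5157, -0.2326, 0.0496]
eef_rot: [[0.087, 0.996, 0.001], [0.996, -0.087, -0.001], [-0.001, 0.001, -1.0]]
wrist_force: [-0.7, 1.2, -0.3]
finger_gap: 0.078
grasp_force: 0.0
```

```bash
python3 -c "
from s import *
q=j2w([-.0318,-.104])
go(*q,.048,-4.8)"
```

```text
t 11.05 j [ 56.5  40.8 -46.3 107.7  39.   48.7 -15. ] tcp [ 0.5157 -0.2326  0.0496] jig [ -30.8062 -106.8018] ydir -4.982811831494156 f [-0.7063  1.246  -0.2529] gap 0.0780317623336967 0.0
need tool shift cm [ 0.28   -0.1005  0.1558] turn rad -0.0031906683711739677 or 3.138401985218619
```

Emit:
{"name": "play_rows", "arguments": {"deltas": "0.2 -0.1 0.1 0 -0.7;0.2 -0.1 0.1 0 0;0.2 -0.1 0.1 0 0.4;0.2 -0.1 0.1 0 0.6;0.2 -0.1 0.1 0 0.6;0.2 -0.1 0.1 0 0.6;0.2 -0.1 0.1 0 0.6;0.2 -0.1 0.1 0 0.6", "force": 45}}

```text
time: 11.72
tool_pos: [0.5144, -0.2298, 0.0477]
eef_rot: [[0.086, 0.996, -0.0], [0.996, -0.086, 0.0], [0.0, -0.0, -1.0]]
wrist_force: [-0.3, 0.7, -0.3]
finger_gap: 0.036
grasp_force: 0.0
```

```bash
python3 -c "
from s import *
print(E.T@np.array([*(R@np.array([.196,.981])),0]))"
```

```text
t 11.7167 j [ 56.3  40.8 -46.3 108.   39.1  48.4 -15.3] tcp [ 0.5144 -0.2298  0.0477] jig [ -32.3141 -104.1651] ydir -4.926003987297917 f [-0.2992  0.7344 -0.3479] gap 0.03595895758106148 0.0
[0.9814 0.1938 0.    ]
```

Emit:
{"name": "play_rows", "arguments": {"deltas": "0 0 0 0 0.8;0 0 0 0 0.8;0 0 0 0 0.8;0 0 0 0 0.8;0.5 0.1 0 0 0.8;0.98 0.19 0 0 0.8;1.5 0.3 0 0 0.8;1.96 0.39 0 0 0.8"}}

```text
time: 12.38
tool_pos: [0.5202, -0.2133, 0.0478]
eef_rot: [[0.088, 0.996, 0.001], [0.996, -0.088, -0.003], [-0.003, 0.001, -1.0]]
wrist_force: [3.9, -6.1, -3.7]
finger_gap: 0.0311
grasp_force: 45.0
```

```bash
cat >> s.py <<'E'
k=R@np.array([.196,.981]);print("push",s["wrist_force"][:2]@k,"slide",k@p[:2]*1e3,"tool dir",(E.T@np.array([*k,0]))[:2])
E
python3 s.py
```

```text
t 12.3833 j [ 54.4  40.6 -46.2 108.2  39.3  48.3 -17.4] tcp [ 0.5202 -0.2133  0.0478] jig [-27.8909 -87.2255] ydir -5.028836379623322 f [ 3.9133 -6.1046 -3.6536] gap 0.031071072730775095 44.99880373477936
push -4.781961992773416 slide -60.73776850052376 tool dir [0.9818 0.1921]
```

Emit:
{"name": "play_rows", "arguments": {"deltas": "0.3 0.06 0 0 0.8;0.6 0.12 0 0 0.8;0.9 0.18 0 0 0.8;1.2 0.24 0 0 0.8;1.5 0.3 0 0 0.8;1.7 0.34 0 0 0.8;1.7 0.34 0 0 0.8"}}

```text
time: 12.97
tool_pos: [0.5253, -0.1959, 0.0478]
eef_rot: [[0.087, 0.996, 0.001], [0.996, -0.087, -0.002], [-0.002, 0.001, -1.0]]
wrist_force: [4.1, -4.6, -4.2]
finger_gap: 0.0313
grasp_force: 45.0
```

```bash
python3 s.py
```

```text
t 12.9667 j [ 52.7  40.5 -46.3 108.5  39.2  48.2 -19.3] tcp [ 0.5253 -0.1959  0.0478] jig [-24.3091 -69.4518] ydir -4.984164463414617 f [ 4.1069 -4.5888 -4.2285] gap 0.03130251622479291 44.998993277549744
push -3.271346986601632 slide -42.59970817920652 tool dir [0.9816 0.1928]
```

Emit:
{"name": "play_rows", "arguments": {"deltas": "0.1 0.02 0 0 0.8;0.2 0.04 0 0 0.8;0.3 0.06 0 0 0.8;0.4 0.08 0 0 0.8;0.5 0.1 0 0 0.8;0.6 0.12 0 0 0.8;0.6 0.12 0 0 0.8"}}

```text
time: 13.55
tool_pos: [0.526, -0.1932, 0.0478]
eef_rot: [[0.089, 0.996, -0.001], [0.996, -0.089, -0.006], [-0.006, -0.0, -1.0]]
wrist_force: [1.8, -9.8, -2.5]
finger_gap: 0.0313
grasp_force: 45.0
```

```bash
python3 s.py
```

```text
t 13.55 j [ 52.2  40.5 -46.1 108.5  39.4  48.2 -19.9] tcp [ 0.526  -0.1932  0.0478] jig [-23.7759 -66.6739] ydir -5.096100805534326 f [ 1.7622 -9.842  -2.4662] gap 0.03131258413091536 44.99901831150055
push -8.970905617420073 slide -39.77004899678327 tool dir [0.982  0.1909]
```

Emit:
{"name": "play_rows", "arguments": {"deltas": "0.1 0.02 0 0 0.8;0.2 0.04 0 0 0.8;0.2 0.04 0 0 0.8;0.2 0.04 0 0 0.8"}}

```text
time: 13.88
tool_pos: [0.5261, -0.1931, 0.0478]
eef_rot: [[0.09, 0.996, -0.002], [0.996, -0.09, -0.008], [-0.008, -0.001, -1.0]]
wrist_force: [0.1, -13.3, -1.8]
finger_gap: 0.0316
grasp_force: 45.0
```

```bash
python3 s.py
```

```text
t 13.8833 j [ 52.1  40.4 -46.1 108.5  39.4  48.3 -20.1] tcp [ 0.5261 -0.1931  0.0478] jig [-23.7463 -66.5573] ydir -5.168569587953131 f [  0.0515 -13.2961  -1.787 ] gap 0.03161541043833164 45.000046491622925
push -12.765448706666971 slide -39.64986942318452 tool dir [0.9822 0.1897]
```

Biting. About 2 N per mm commanded, so 3 mm more takes it to roughly 18 N.

Emit:
{"name": "play_rows", "arguments": {"deltas": "0.1 0.02 0 0 0.8;0.2 0.04 0 0 0.8;0.3 0.06 0 0 0.8;0.3 0.06 0 0 0.8;0.3 0.06 0 0 0.8"}}

```text
time: 14.3
tool_pos: [0.5261, -0.193, 0.0478]
eef_rot: [[0.092, 0.996, -0.003], [0.996, -0.092, -0.011], [-0.012, -0.002, -1.0]]
wrist_force: [-1.6, -17.8, -0.4]
finger_gap: 0.0313
grasp_force: 45.0
```

```bash
python3 s.py
```

```text
t 14.3 j [ 51.8  40.4 -45.9 108.5  39.5  48.4 -20.4] tcp [ 0.5261 -0.193   0.0478] jig [-23.718  -66.5086] ydir -5.279495346336278 f [ -1.6388 -17.8197  -0.42  ] gap 0.03133066508459362 45.004470348358154
push -17.582212726213363 slide -39.59659247636668 tool dir [0.9825 0.1878]
```

17.6 N reached. Easing part of the push, opening and lifting away.

Emit:
{"name": "play_rows", "arguments": {"deltas": "-0.2 -0.04 0 0 0.8;-0.4 -0.08 0 0 0.8;-0.4 -0.08 0 0 0.2;-0.4 -0.08 0 0 -0.5;-0.4 -0.08 0 0 -0.6;-0.4 -0.08 0 0 -0.6;-0.4 -0.08 -2 0 -0.6;-0.4 -0.08 -5 0 -0.6"}}

```text
time: 14.97
tool_pos: [0.5242, -0.1857, 0.0957]
eef_rot: [[0.085, 0.996, -0.006], [0.996, -0.084, 0.003], [0.002, -0.006, -1.0]]
wrist_force: [-0.2, -0.2, 0.2]
finger_gap: 0.0656
grasp_force: 0.0
```

Emit:
{"name": "play_rows", "arguments": {"deltas": "0 0 -4 0 -0.6;-4 0 -8 0 -0.6;-8 0 -10 0 -0.6;-12 -2 -10 0 -0.6;-16 -4 -10 0 -0.6;-20 -6 -10 0 -0.6;-24 -8 -10 0 -0.6;-24 -8 -10 0 -0.6"}}

```text
time: 15.63
tool_pos: [0.4231, -0.4234, 0.1974]
eef_rot: [[0.09, 0.996, -0.002], [0.996, -0.09, -0.001], [-0.001, -0.002, -1.0]]
wrist_force: [-0.3, -0.5, -0.5]
finger_gap: 0.073
grasp_force: 0.0
```

```bash
python3 -c "
from s import *
t=manip.get_image('top');cv2.imwrite('pics/t5.png',t)
crop(t,320,185,160,120,5,'pics/c5.png')"
```

```text
t 15.6333 j [ 80.9  33.  -53.2  97.5  29.1  64.4  14. ] tcp [ 0.4231 -0.4234  0.1974] jig [-107.1025 -304.6981] ydir -5.144806802672079 f [-0.3348 -0.461  -0.542 ] gap 0.07303806733058597 0.0
push -0.5359661350404392 slide -289.60384095378816 tool dir [0.9822 0.1901]
```

View pics/c5.png

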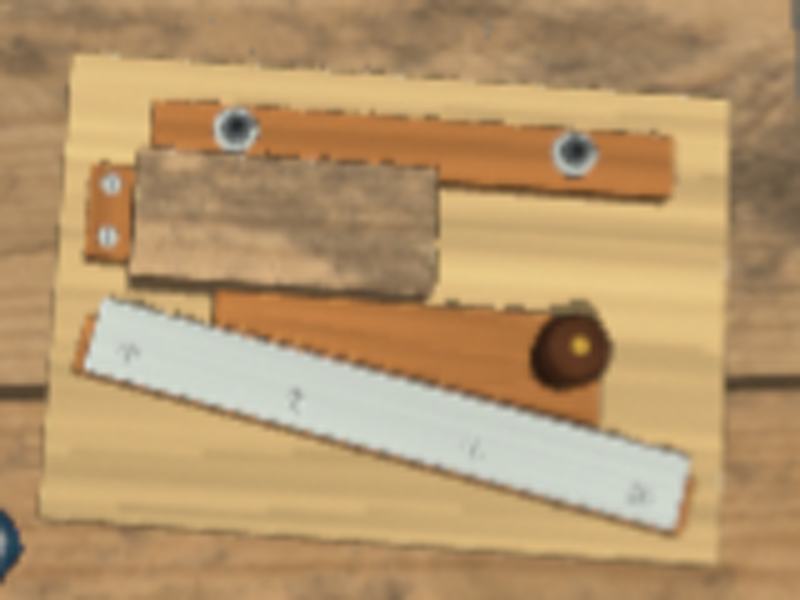

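The picture shows the offcut against the end stop (crop x≈132) and parallel to the fence. The wedge face is in contact along it, and the knob has moved to (571,350). The arm is clear, so I'm handing in.

```bash
python3 -c "
from bench import manip
print(manip.sign_off())"
```

```text
the job is handed in; nothing more can be done
None
```

The job is handed in: the offcut lies against the fence and end stop, the wedge was pushed home with about 17.6 N at the knob and released, and the arm is clear. The clamping force after release was not measured and no verdict was returned.

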